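# Fetch the cock key from the back of a crowded hook and seat it on the gas cock

## Task

The red-bowed square key that fits the span-gas cock hangs at the back of the crowded hook, behind the yellow and the blue key. Hang the yellow and blue keys on the spare hook, pushed right back on it, then take the red key and fit it fully down over the square of the cock, upright, feeling for the way the square is turned. Handle the hooks and the cock gently, without forcing anything, and leave the other things on the bench alone.

Things in the scene. Friction and masses are not known exactly. Their poses are not given: they have to be found in the camera images.
- panel: Fixed grey perforated tool panel, 360 wide x 12 thick x 215 high, upright on the bench at the robot's left. Origin: on the bench, middle of its front face. Local -x points out of the front face, z up, y along its width.
- full_hook: Steel peg hook carrying the three keys. Origin: on the panel's face, on the bar's axis, 200 above the bench; z up. Bar 8 diameter, level along local -x. A root collar, 24 diameter, fills the first 16 from the panel. The bar is straight to 113 out, then bends up to a tip 127 out and 16 above the axis (top of its bead 22 above the axis). The two hooks stand about 160 apart along the panel.
- spare_hook: The other, empty peg hook on the same panel: same shape, height and axes as full_hook.
- cock_key: Loose red-bowed box key, 0.24 kg, 132 high. Origin: centre of its lower end; z up the key, y across the bow. Barrel 25 x 25, 50 high, with a square socket 16.5 wide, 22 deep in its lower end, sides along x and y. Bow 50 wide (y), 10 thick (x), upright sides 8 wide from 84 to 118 up, to pinch across y from above; its opening is 34 wide, from 83 to a roofed inner peak 123 up.
- yellow_key: Loose yellow-bowed box key, 0.22 kg: bow, height, origin and axes as cock_key; round barrel 24 diameter. Hung on a hook, a key's x runs along the bar and its origin is 119 below the bar's axis. Starts in front of cock_key; whether yellow or blue is foremost differs.
- blue_key: Loose blue-bowed box key, 0.19 kg: bow, height, origin and axes as cock_key; round barrel 21 diameter. Starts in front of cock_key; whether yellow or blue is foremost differs. The keys start about 30 apart along the bar.
- cock_key_foot (a point): Centre of the mouth of the red key's socket (its lower end).
- cock_key_bow (a point): Inner peak of the opening in the red key's bow, 123 above its lower end.
- yellow_key_bow (a point): Inner peak of the opening in the yellow key's bow, 123 above its lower end; 4 above the bar's axis when hung.
- blue_key_bow (a point): Inner peak of the opening in the blue key's bow, 123 above its lower end; 4 above the bar's axis when hung.
- cock: Fixed brass gas cock on a mount 85 x 230, pipe along y, gauge 135 high at -y, 108 off. Origin: on the bench under its vertical axis. A steel square 14 x 14, unchamfered, stands 16 high on the gland nut (41 diameter). It turns only stiffly; how it is turned differs and is NOT measured: the socket goes over it only within about 10 degrees of one of four positions, else it stops on top, 16 too high.
- cock_seat (a point): Centre of the flat top of the gland nut, on the cock's axis, 85 above the bench, at the foot of the square: the red key's lower end rests here when fully down.
- mug: Loose blue mug, 80 diameter, 92 high; origin under its centre. Leave alone.
- screwdriver: Loose screwdriver lying along its x on the bench. Leave alone.
- wrench: Loose wrench lying along its x on the bench. Leave alone.
- filter_jar: Loose clear jar, white cap, 60 diameter, 65 high; origin under its centre. Leave alone.
- mouse: Loose black computer mouse, 105 x 58 x 33; origin under its centre. Leave alone.
- filter_box: Loose cardboard box, 100 x 70 x 40; origin under its centre. Leave alone.

How it is judged:
On the way:
1. the yellow and blue keys both hang on the spare hook while the red key still hangs on its own hook (x of yellow_key_bow in the frame of spare_hook between -0.112 and -0.01 m and y of yellow_key_bow in the frame of spare_hook between -0.008 and 0.008 m and z of yellow_key_bow in the frame of spare_hook between -0.002 and 0.009 m and x of blue_key_bow in the frame of spare_hook between -0.112 and -0.01 m and y of blue_key_bow in the frame of spare_hook between -0.008 and 0.008 m and z of blue_key_bow in the frame of spare_hook between -0.002 and 0.009 m and x of cock_key_bow in the frame of full_hook above -0.112 m and distance between cock_key_bow and full_hook below 0.114 m), for 0.2 s.
At the end, for the whole second after the job is handed in: Yellow and blue keys hang by their bows on the spare hook's straight bar, right back: one bow's middle within 28 mm of the panel, the other's within 62 mm. The red key is upright (0.1 rad) on the cock, foot within 4 mm of the nut's face and of its axis. All let go and at rest (x of yellow_key_bow in the frame of spare_hook between -0.112 and -0.01 m and y of yellow_key_bow in the frame of spare_hook between -0.008 and 0.008 m and z of yellow_key_bow in the frame of spare_hook between -0.002 and 0.009 m and x of blue_key_bow in the frame of spare_hook between -0.112 and -0.01 m and y of blue_key_bow in the frame of spare_hook between -0.008 and 0.008 m and z of blue_key_bow in the frame of spare_hook between -0.002 and 0.009 m and ((x of yellow_key_bow in the frame of spare_hook above -0.028 m and x of blue_key_bow in the frame of spare_hook above -0.062 m) or (x of blue_key_bow in the frame of spare_hook above -0.028 m and x of yellow_key_bow in the frame of spare_hook above -0.062 m)) and horizontal distance between cock_key_foot and cock_seat below 0.004 m and z of cock_key_foot in the frame of cock_seat below 0.004 m and angle between cock_key's own z axis and vertical below 0.1 rad and linear speed of each of yellow_key, blue_key, cock_key below 0.03 m/s); the robot touches nothing.
It fails at once if either hook loaded or knocked with more than 40 N (contact force between any of full_hook, spare_hook and anything else above 40 N).
It fails at once if the panel pushed with more than 40 N (contact force between panel and anything else above 40 N).
It fails at once if the cock or its square pressed or knocked with more than 40 N (contact force between cock and anything else above 40 N).
It fails at once if a bystander moved more than 20 mm (distance of any of mug, screwdriver, wrench, filter_jar, mouse, filter_box from where it was at the start of the episode above 0.02 m).
It also fails if it takes over 72 s, if anything falls off the work surface, if the arm or the gripper's body presses on something with over 40 N, if the wrist force passes 120 N, or if a joint passes its speed limit or range.

## Robot

A 6-joint arm with a two-finger parallel gripper is mounted at the origin on the work surface. World frame = base frame: x ahead of the robot, y to its left, z up, the work surface at z = 0. Lengths are in m, angles in rad, forces in N, time in s.
With the tool pointing down it reaches from about 0.35 to 0.85 m from the base axis. Payload 8.1 kg.
Tool frame: the origin (TCP) lies at the centre of the arm's flange, where the gripper is bolted on; the fingertips stand 186 mm ahead of it and the grasp point (between the pads) lies 167 mm ahead of it (robot.grasp_offset is the distance from the TCP to the grasp point, in m); z points along the fingers, y is the line along which they close (so a half turn about z gives the same grasp; the last joint's range is limited). The gripper opens to 93 mm and grips with 3 to 60 N. Pads are 15 mm wide; open, the fingers measure 128 mm over their backs; the gripper's body (75 mm by 188 mm) begins 65 mm behind the grasp point.
Start: joints at [1.03, 0.13, 1.488, -0, 1.523, -0.085], TCP at [0.264, 0.539, 0.405] pointing down, gripper open.
Joint ranges: [-2.96, 2.96], [-0.89, 2.26], [0.02, 2.5], [-1.34, 4.48], [0, 2.73], [-2.66, 2.66]. Speed limits (rad/s): [2.39, 2.39, 2.79, 3.14, 3.14, 3.14].

## Interface

Orientations are given as a rotation vector (axis times angle).
In Python, from plant import robot gives the robot as it stands.
- The arm moves only by the tool drive_tool, never from a script. Its argument "moves" is one flat list of numbers, 7 for each row, row after row: the finger opening in mm, from 0 to 93, then the shift along the tool's x, y, z in mm, then the turn, a rotation vector about the tool's x, y, z in degrees. A call has 1 to 8 rows; each row shifts and turns the commanded pose from where the row before left it, along the tool's axes as they then stand; what a row does not reach is not made up. A row lasts 1/10 s, in which the tool goes at most 50 mm and 8.59 degrees, less where a joint would pass 70% of its speed; a pose out of reach is approached as far as the arm can. A call is refused whole if a number of a shift passes 50 or a number of a turn 8.59, either way. A call with a gripper value outside its range is refused whole. The fingers move at their own pace and stop on an object; "grip_force" is the grip in N (left out, the last holds). Time passes only in rows, so rows that do not move let the fingers close. It gives the time, the measured TCP pose, the force, the opening and the grip force at its end, in the units of the state.
- robot.read_state(): the state, without advancing time (a new reading comes with each control period).
- robot.read_camera(name): name is "scene" or "side" or "wrist"; returns a dict with "color" (400x640x3 uint8, red, green, blue), "depth" (400x640 float32, m along the optical axis (not along the pixel's ray), 0 where there is no reading), "mtx" (3x3 intrinsics, pixels), "R" (3x3) and "t" (3): a world point X has camera coordinates R X + t. Camera axes: x right, y down, z forward; pixel columns grow to the right and rows downward; lengths in m; the calibration is good to about 2 mm. A picture is of the moment at which its call begins.
- robot.close_job(): hands the job in; it is judged then, once.
The state is a dict: "t": time; "q": joint angles; "dq": joint speeds; "joint_torque": joint torques, N m; "tool_pos": TCP position; "orientation": TCP orientation; "force": force on the tool from outside, world axes, zero at the start; "wrist_torque": the same for the moment, N m; "opening": finger opening in m; "gripper_force": force on a finger pad.
Only numpy, scipy, OpenCV 4.12 (cv2) and the standard library are available. Lean on these libraries where they do the work, as an engineer would, in place of code of your own. Each camera call takes 0.05 s, during which the arm holds its last target. There are 200 camera calls.

## Working session

There is one attempt and no reset: what is moved stays moved. The work goes in short steps, Python scripts to look and compute and a tool call to move; the robot and the scene stay as the last step left them, time stands still between calls to the robot, and variables do not carry over. Pictures are saved under pics/ and viewed, at most 10 in all, crops included, and the job is handed in when it is done.

Besides the shell and the picture viewer there is one more tool, called after ">>>" as a command line: name --argument value ..., lists and objects as JSON in quotes. drive_tool: Moves the arm, as the interface text tells. Its arguments: {"type":"object","properties":{"moves":{"type":"array","items":{"type":"number"}},"grip_force":{"type":"number"}},"required":["moves"]}

```bash
mkdir -p pics; ls; cat > h.py <<'E'
import numpy as np, cv2
from plant import robot
from scipy.spatial.transform import Rotation as Ro
def cam(n):
    c=robot.read_camera(n); return c
def pts(c):
    d=c["depth"]; v,u=np.mgrid[:400,:640]; K=c["mtx"]
    P=np.stack([(u-K[0,2])/K[0,0]*d,(v-K[1,2])/K[1,1]*d,d],-1)
    W=(P-c["t"])@c["R"]; W[d==0]=np.nan; return W
def save(c,n): cv2.imwrite("pics/"+n,c["color"][...,::-1])
E
python3 - <<'E'
from h import *
s=robot.read_state(); print({k:np.round(v,3) for k,v in s.items()}); print(Ro.from_rotvec(s["orientation"]).as_matrix().round(3))
a=[]
for n in("scene","side"):
    c=cam(n); np.savez(n+".npz",**c); a.append(c["color"]); print(n,(-c["R"].T@c["t"]).round(3),c["R"][2].round(2))
cv2.imwrite("pics/a.png",cv2.resize(np.vstack(a),(480*1,600))[...,::-1])
cv2.imwrite("pics/scene.png",a[0][...,::-1]);cv2.imwrite("pics/side.png",a[1][...,::-1])
E
```

```text
pics
{'t': np.float64(0.0), 'q': array([ 1.03 ,  0.131,  1.489,  0.   ,  1.523, -0.085]), 'dq': array([-0.   , -0.003, -0.001,  0.   ,  0.003, -0.   ]), 'joint_torque': array([ 5.0000e-03, -5.5982e+01, -4.9178e+01,  7.8000e-02,  3.5000e-02,
       -0.0000e+00]), 'tool_pos': array([0.264, 0.539, 0.404]), 'orientation': array([-7.10e-01, -3.06e+00,  3.00e-03]), 'force': array([ 0.068,  0.121, -0.299]), 'wrist_torque': array([0.044, 0.006, 0.048]), 'gripper_force': np.float64(0.0), 'opening': np.float64(0.093)}
[[-0.898  0.44  -0.001]
 [ 0.44   0.898 -0.002]
 [ 0.    -0.002 -1.   ]]
scene [ 1.441 -0.004  1.071] [-0.69 -0.04 -0.72]
side [ 0.175 -0.875  0.879] [ 0.32  0.7  -0.64]
```

View pics/scene.png

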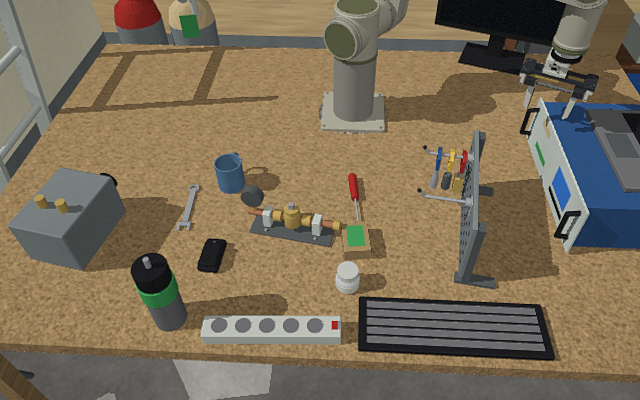

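View pics/side.png

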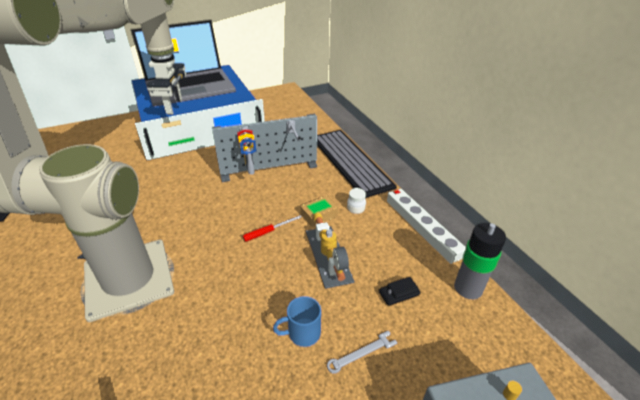

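Blue is foremost (scene ~438,157), then yellow (450,160) and red (463,160). The spare hook tip is at ~(420,191), the cock at ~(291,215), and the hooks point towards -y.

```bash
python3 - <<'E'
from h import *
S={n:dict(np.load(n+".npz")) for n in("scene","side")}
for n,c in S.items():
    W=pts(c); h=cv2.cvtColor(c["color"],cv2.COLOR_RGB2HSV).astype(int)
    H,Sa,V=h[...,0],h[...,1],h[...,2]
    reg=(W[...,1]>.2)&(W[...,1]<.48)&(W[...,2]>.06)&(W[...,2]<.26)&(W[...,0]>.2)&(W[...,0]<.9)
    for k,m in dict(red=((H<6)|(H>174)),yel=(H>20)&(H<32),blue=(H>100)&(H<125)).items():
        q=W[m&reg&(Sa>150)&(V>70)]
        if len(q): print(n,k,len(q),np.nanpercentile(q,[5,50,95],axis=0).round(3).tolist())
    q=W[reg&(Sa<60)]
    print(n,"grey",len(q))
    if n=="side":
        qq=q[(q[:,2]>.03)]
        # RANSAC-ish plane: y=a x + b
        A=np.c_[qq[:,0],np.ones(len(qq))]; w=np.ones(len(qq),bool)
        for _ in range(15):
            p=np.linalg.lstsq(A[w],qq[w,1],rcond=None)[0]; r=qq[:,1]-A@p; w=abs(r)<max(.005,np.median(abs(r))*1.5) 
        print("plane",p,w.sum(),qq[w].min(0),qq[w].max(0),np.std(r[w]))
    r=W[reg&(W[...,2]>.185)&(Sa<70)&(W[...,1]<.385)]
    for a in np.arange(.3,.8,.03):
        t=r[(r[:,0]>=a)&(r[:,0]<a+.03)]
        if len(t): print("hook",n,round(a,2),len(t),t.min(0).round(3),np.median(t,0).round(3),t.max(0).round(3))
    m=(W[...,0]>.4)&(W[...,0]<.85)&(abs(W[...,1]+.0)<.25)&(W[...,2]>.07)&(W[...,2]<.115)
    b=W[m]; print(n,"cock>90",[ (x.min(0).round(3),np.median(x,0).round(3),x.max(0).round(3),len(x)) for x in [b[(b[:,2]>.094)&(abs(b[:,0]-.66)<.1)]]])
c=S["scene"]; img=c["color"]
cv2.imwrite("pics/crop.png",np.hstack([cv2.resize(img[125:225,400:500],(400,400),interpolation=2),cv2.resize(img[185:255,235:305+0],(400,400),interpolation=2)])[...,::-1])
E
```

```text
scene red 103 [[0.432, 0.284, 0.166], [0.463, 0.289, 0.2], [0.476, 0.294, 0.213]]
scene yel 103 [[0.428, 0.252, 0.164], [0.46, 0.258, 0.199], [0.472, 0.265, 0.213]]
scene blue 69 [[0.425, 0.221, 0.171], [0.458, 0.225, 0.203], [0.466, 0.23, 0.213]]
scene grey 2723
hook scene 0.33 21 [0.349 0.329 0.191] [0.356 0.34  0.211] [0.359 0.359 0.219]
hook scene 0.36 122 [0.36  0.325 0.186] [0.38  0.343 0.21 ] [0.39  0.358 0.221]
hook scene 0.39 43 [0.39  0.32  0.185] [0.404 0.325 0.214] [0.419 0.332 0.219]
hook scene 0.42 111 [0.42  0.201 0.198] [0.441 0.273 0.206] [0.45  0.329 0.219]
hook scene 0.45 124 [0.45  0.228 0.185] [0.462 0.309 0.21 ] [0.479 0.325 0.219]
hook scene 0.48 53 [0.48  0.306 0.188] [0.495 0.31  0.215] [0.51  0.319 0.219]
hook scene 0.51 59 [0.511 0.301 0.191] [0.525 0.306 0.215] [0.54  0.315 0.22 ]
hook scene 0.54 59 [0.54  0.296 0.186] [0.555 0.301 0.214] [0.57  0.31  0.219]
hook scene 0.57 66 [0.57  0.2   0.186] [0.585 0.297 0.214] [0.6   0.306 0.219]
hook scene 0.6 234 [0.6   0.202 0.186] [0.611 0.277 0.205] [0.63  0.302 0.22 ]
hook scene 0.63 73 [0.631 0.281 0.189] [0.646 0.287 0.214] [0.66  0.297 0.22 ]
hook scene 0.66 99 [0.661 0.277 0.187] [0.68  0.286 0.213] [0.69  0.307 0.221]
hook scene 0.69 194 [0.69  0.274 0.186] [0.706 0.288 0.207] [0.712 0.305 0.22 ]Traceback (most recent call last):
  File "<stdin>", line 24, in <module>
    return umr_minimum(a, axis, None, out, keepdims, initial, where)
ValueError: zero-size array to reduction operation minimum which has no identity
```

```bash
python3 - <<'E'
from h import *
S={n:dict(np.load(n+".npz")) for n in("scene","side")}
cl=[]
for n,c in S.items():
    W=pts(c); Sa=cv2.cvtColor(c["color"],cv2.COLOR_RGB2HSV)[...,1]
    # panel front-face pixels
    m=(W[...,0]>.33)&(W[...,0]<.74)&(W[...,2]>.03)&(W[...,2]<.213)&(W[...,1]>.24)&(W[...,1]<.37)&(Sa<60)
    q=W[m]
    if n=="side":
        A=np.c_[q[:,0],np.ones(len(q))]; w=np.ones(len(q),bool)
        for _ in range(20):
            p=np.linalg.lstsq(A[w],q[w,1],rcond=None)[0]; r=q[:,1]-A@p; w=abs(r-np.median(r))<.006
        print("plane side",p,w.sum(),np.percentile(q[w],[1,99],axis=0).round(3).tolist())
    for nm,lo,hi in(("full",.40,.50),("spare",.57,.66)):
        m=(W[...,0]>lo)&(W[...,0]<hi)&(W[...,1]>.17)&(W[...,1]<(.275 if nm=="full" else .255))&(W[...,2]>.185)&(W[...,2]<.24)&(Sa<70)
        q=W[m]; 
        for a in np.arange(.17,.30,.015):
            t=q[(q[:,1]>=a)&(q[:,1]<a+.015)]
            if len(t): print(n,nm,len(t),np.median(t,0).round(4),t[:,2].max().round(3))
    m=(W[...,0]>.4)&(W[...,0]<.85)&(abs(W[...,1])<.25)&(W[...,2]>.06)&(W[...,2]<.13)
    for lo,hi in((.07,.08),(.08,.09),(.09,.098),(.098,.105),(.105,.13)):
        k=m&(W[...,2]>lo)&(W[...,2]<=hi); k=k.astype(np.uint8)
        nn,L,st,_=cv2.connectedComponentsWithStats(k)
        for i in range(1,nn):
            if st[i,4]>3: t=W[L==i]; print(n,lo,st[i].tolist(),t.min(0).round(3),t.mean(0).round(4),t.max(0).round(3))
img=S["scene"]["color"]
cv2.imwrite("pics/crop.png",np.hstack([cv2.resize(img[125:225,400:500],(400,400),interpolation=2),cv2.resize(img[190:250,255:315],(400,400),interpolation=2)])[...,::-1])
E
```

```text
scene full 2 [0.4328 0.1843 0.2185] 0.219
scene full 17 [0.4361 0.1951 0.2135] 0.221
scene full 18 [0.4381 0.2081 0.2032] 0.208
scene full 15 [0.4408 0.2222 0.2021] 0.208
scene full 15 [0.4434 0.2369 0.2044] 0.211
scene full 11 [0.4439 0.2507 0.2016] 0.208
scene full 9 [0.4481 0.2707 0.2039] 0.206
scene spare 23 [0.5959 0.176  0.2045] 0.216
scene spare 21 [0.5993 0.1926 0.2034] 0.207
scene spare 19 [0.6018 0.2083 0.2033] 0.209
scene spare 21 [0.6039 0.2233 0.2032] 0.206
scene spare 20 [0.6056 0.2386 0.2028] 0.206
scene spare 13 [0.6072 0.2514 0.2024] 0.207
scene 0.07 [284, 210, 16, 8, 32] [ 0.54  -0.177  0.07 ] [ 0.5599 -0.1549  0.0751] [ 0.566 -0.137  0.08 ]
scene 0.08 [430, 185, 7, 4, 14] [0.442 0.22  0.082] [0.4478 0.2282 0.0861] [0.451 0.236 0.09 ]
scene 0.08 [284, 204, 15, 12, 111] [ 0.529 -0.177  0.08 ] [ 0.5522 -0.1565  0.0851] [ 0.568 -0.138  0.089]
scene 0.09 [430, 182, 8, 5, 18] [0.436 0.219 0.091] [0.4468 0.2276 0.0943] [0.453 0.239 0.098]
scene 0.09 [441, 183, 1, 4, 4] [0.441 0.249 0.091] [0.4443 0.2495 0.0932] [0.45  0.25  0.097]
scene 0.09 [257, 203, 4, 3, 7] [ 0.542 -0
[... 1723 characters left out ...]
0.09 [326, 232, 6, 4, 11] [ 0.535 -0.163  0.091] [ 0.5404 -0.1592  0.0939] [ 0.548 -0.15   0.098]
side 0.09 [333, 256, 2, 4, 4] [ 0.513 -0.25   0.092] [ 0.5131 -0.2451  0.0945] [ 0.514 -0.243  0.098]
side 0.098 [248, 168, 6, 2, 10] [0.427 0.217 0.098] [0.4342 0.2232 0.1015] [0.443 0.23  0.105]
side 0.098 [326, 229, 6, 5, 21] [ 0.536 -0.164  0.099] [ 0.5425 -0.1561  0.1007] [ 0.551 -0.147  0.103]
side 0.098 [332, 252, 2, 4, 4] [ 0.514 -0.242  0.098] [ 0.5146 -0.2372  0.1014] [ 0.516 -0.233  0.104]
side 0.105 [247, 161, 7, 8, 39] [0.426 0.217 0.105] [0.435  0.2246 0.1161] [0.447 0.234 0.13 ]
side 0.105 [332, 247, 3, 8, 12] [ 0.512 -0.25   0.107] [ 0.514  -0.242   0.1184] [ 0.516 -0.233  0.129]
```

View pics/crop.png

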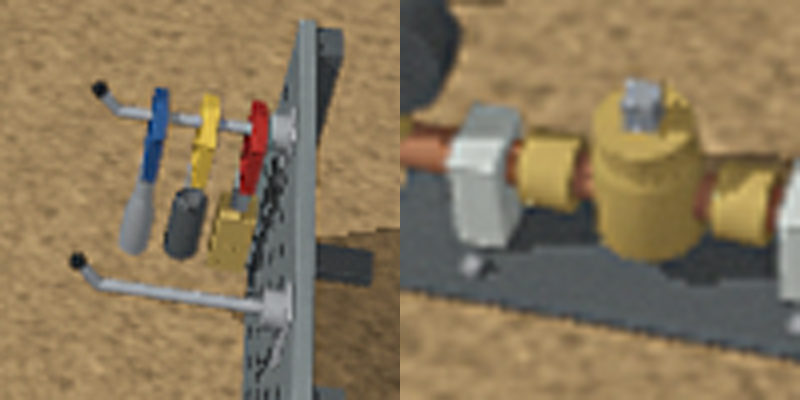

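Panel: y = 0.388 − 0.158x. Full bar is at x≈0.434 when y=0.208, and the spare bar at x≈0.598 when y=0.208. They are 161 mm apart along the panel, which matches. The square is near (0.545, −0.157), top z≈0.101, as expected. I'm moving above the blue key.

>>> drive_tool --moves '[93,0,0,-45,0,0,0,93,-42,-29,0,0,0,0,93,-42,-29,0,0,0,0,93,-42,-29,0,0,0,0,93,-42,-29,0,0,0,0,93,-42,-29,0,0,0,0,93,-42,-29,0,0,0,0,93,-40,-27,0,0,0,0]' --grip_force 25

```text
t: 0.9
tool_pos: [0.4352, 0.2332, 0.4495]
orientation: [-0.71, -3.06, 0.0]
force: [1.2, -0.1, -0.6]
opening: 0.093
gripper_force: 0.0
```

>>> drive_tool --moves '[93,0,0,0,0,0,8.1,93,0,0,0,0,0,8.1,93,0,0,0,0,0,8.1,93,0,0,0,0,0,8.1,93,0,0,0,0,0,8.1,93,0,0,0,0,0,8.1,93,0,0,0,0,0,8.1,93,0,0,0,0,0,8.1]'

```text
t: 1.7
tool_pos: [0.4346, 0.2351, 0.4493]
orientation: [-2.245, -2.197, 0.001]
force: [-0.9, 0.5, -0.6]
opening: 0.0929
gripper_force: 0.0
```

>>> drive_tool --moves '[93,0,0,0,0,0,8.1,93,0,0,0,0,0,0,93,0,0,0,0,0,0]'

```text
t: 2.0
tool_pos: [0.4347, 0.2352, 0.4494]
orientation: [-2.385, -2.045, 0.001]
force: [0.6, -0.5, -0.4]
opening: 0.093
gripper_force: 0.0
```

```bash
cat >> h.py <<'E'
N=np.array([-.156,-.988,0]); Wd=np.array([.988,-.156,0])
RF=np.array([.4517,.3165,.2]); RS=np.array([.6114,.2913,.2])
def where():
    s=robot.read_state(); R=Ro.from_rotvec(s["orientation"]).as_matrix(); g=s["tool_pos"]+R[:,2]*.167
    print("t",round(float(s["t"]),2),"grasp",g.round(4),"yaw x",np.degrees(np.arctan2(R[1,0],R[0,0])).round(2),"tilt",R[2].round(4),"F",s["force"].round(2),"M",s["wrist_torque"].round(2),"open",s["opening"].round(4))
    for n,r in(("full",RF),("spare",RS)):
        d=g-r; print(n,"out %.1f lat %.1f up %.1f"%tuple(1e3*np.array([d@N,d@Wd,d[2]])))
    return s,R,g
def go(X):
    s,R,g=where(); print("tool shift mm",(1e3*(R.T@(np.array(X)-g))).round(1))
E
python3 - <<'E'
from h import *
where(); c=cam("wrist"); save(c,"w1.png"); np.savez("w1.npz",**c)
E
```

```text
Traceback (most recent call last):
  File "h.py", line 15, in where
    print("t",round(float(s["t"]),2),"grasp",g.round(4),"yaw x",np.degrees(np.arctan2(R[1,0],R[0,0])).round(2),"tilt",R[2].round(4),"F",s["force"].round(2),"M",s["wrist_torque"].round(2),"open",s["opening"].round(4))
                                                                                                                                                                                                  ^^^^^^^^^^^^^^^^^^
AttributeError: 'float' object has no attribute 'round'
```

```bash
sed -i 's/s\["opening"\].round(4)/round(s["opening"],4)/' h.py; python3 - <<'E'
from h import *
where(); c=cam("wrist"); save(c,"w1.png"); np.savez("w1.npz",**c)
W=pts(c); h=cv2.cvtColor(c["color"],cv2.COLOR_RGB2HSV).astype(int); H,Sa,V=h[...,0],h[...,1],h[...,2]
reg=(W[...,2]>.15)&(W[...,2]<.235)
for k,m in dict(red=((H<6)|(H>174)),yel=(H>20)&(H<32),blue=(H>100)&(H<125)).items():
    q=W[m&reg&(Sa>130)&(V>50)]; d=q-RF
    if len(q): print(k,len(q),"out",np.percentile(d@N*1e3,[2,50,98]).round(1),"lat",np.percentile(d@Wd*1e3,[2,50,98]).round(1),"z",np.percentile(q[:,2],[2,98]).round(3))
for n,r in(("full",RF),("spare",RS)):
    d=(W-r)*1e3; m=reg&(Sa<70)&(abs(d@Wd)<20)&(W[...,2]>.19)
    for a in range(16,130,12):
        q=d[m&(d@N>a)&(d@N<a+12)]
        if len(q): print(n,a,len(q),"lat",np.percentile(q@Wd,[5,50,95]).round(1),"z",q[:,2].max().round(1))
E
```

```text
t 2.0 grasp [0.4346 0.2351 0.2824] yaw x 81.23 tilt [-3.e-04 -5.e-04 -1.e+00] F [ 0.65 -0.47 -0.41] M [-0.1   0.16 -0.  ] open 0.093
full out 83.1 lat -4.2 up 82.4
spare out 83.1 lat -165.9 up 82.4
red 1235 out [18.3 23.  28. ] lat [-23.8  -0.3  23.8] z [0.167 0.213]
yel 1570 out [49.9 53.5 59.4] lat [-23.7  -0.7  23.8] z [0.165 0.213]
blue 1610 out [81.8 85.2 91.1] lat [-23.6  -0.5  23.5] z [0.165 0.212]
full 16 86 lat [-8.5  0.3  9.2] z 13.0
full 28 186 lat [-3.4 -0.1  3.3] z 5.7
full 40 165 lat [-3.3  0.   3.4] z 5.9
full 52 33 lat [-3.5  0.2  3.2] z 5.1
full 64 192 lat [-3.5  0.2  3.8] z 5.6
full 76 117 lat [-7.5 -0.4  6.7] z 6.0
full 88 74 lat [-3.8 -0.3  3.4] z 5.7
full 100 169 lat [-3.8 -0.2  3.4] z 5.7
full 112 280 lat [-3.8 -0.2  3.4] z 20.9
full 124 130 lat [-4.4 -0.3  3.9] z 22.9
spare 16 316 lat [-10.3  -2.9   2.2] z 12.6
spare 28 265 lat [-4.5 -2.4  1.6] z 5.4
spare 40 248 lat [-4.6 -2.5  1.9] z 5.7
spare 52 244 lat [-4.6 -2.4  1.7] z 5.7
spare 64 226 lat [-4.6 -2.6  1.5] z 5.7
spare 76 215 lat [-4.6 -2.6  1.5] z 6.3
spare 88 219 lat [-4.7 -2.4  1.5] z 5.3
spare 100 207 lat [-4.5 -2.5  1.8] z 5.3
spare 112 154 lat [-4.7 -2.8  1.4] z 10.4
```

View pics/w1.png

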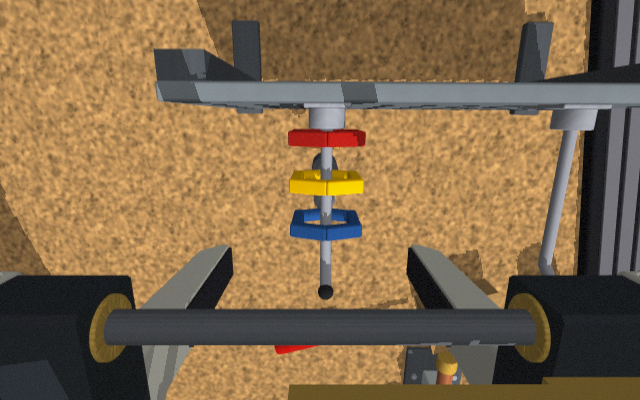

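The wrist picture shows the three bows on the full hook: blue ~(325,225), yellow (325,183), red (327,138). The model fits; I'm only correcting the spare axis by −1.7 mm lateral. Descending on blue and gripping.

>>> drive_tool --moves '[93,-3.4,4.2,25,0,0,0,93,0,0,25,0,0,0,93,0,0,25,0,0,0,93,0,0,22,0,0,0,93,0,0,0,0,0,0,46,0,0,0,0,0,0,46,0,0,0,0,0,0,46,0,0,0,0,0,0]'

```text
t: 2.85
tool_pos: [0.4389, 0.2314, 0.3545]
orientation: [2.388, 2.04, 0.004]
force: [-0.2, 0.7, 0.4]
opening: 0.0735
gripper_force: 0.0
```

>>> drive_tool --moves '[46,0,0,0,0,0,0,46,0,0,0,0,0,0,40,0,0,0,0,0,0,40,0,0,0,0,0,0]'

```text
t: 3.25
tool_pos: [0.4384, 0.2312, 0.3531]
orientation: [2.389, 2.04, 0.001]
force: [-0.2, -0.7, 2.5]
opening: 0.0499
gripper_force: 25.0
```

```bash
echo 'RS=RS-.0017*Wd' >> h.py; python3 -c "
from h import *
where()"
```

```text
t 3.25 grasp [0.4385 0.2313 0.1861] yaw x 80.99 tilt [ 3.e-04  4.e-04 -1.e+00] F [-0.17 -0.7   2.53] M [-0.11  0.18  0.03] open 0.0499
full out 86.3 lat 0.3 up -13.9
spare out 86.3 lat -159.8 up -13.9
```

>>> drive_tool --moves '[40,0,0,-8,0,0,0,40,0,0,-8,0,0,0,40,0,0,-8,0,0,0,40,0,0,0,0,0,0]'

```text
t: 3.65
tool_pos: [0.4388, 0.2313, 0.3786]
orientation: [2.389, 2.039, 0.004]
force: [-0.4, 0.4, -1.5]
opening: 0.05
gripper_force: 25.0
```

```bash
python3 -c "
from h import *
where()"
```

```text
t 3.65 grasp [0.4392 0.2315 0.2116] yaw x 80.98 tilt [ 0.0014  0.0023 -1.    ] F [-0.41  0.37 -1.46] M [-0.05  0.04 -0.01] open 0.05
full out 85.9 lat 1.0 up 11.6
spare out 85.9 lat -159.1 up 11.6
```

>>> drive_tool --moves '[40,-18,0,0,0,0,0,40,-18,0,0,0,0,0,40,-18,0,0,0,0,0,40,-20,0,0,0,0,0]'

```text
t: 4.05
tool_pos: [0.4266, 0.1576, 0.3767]
orientation: [2.389, 2.04, -0.0]
force: [0.2, -0.5, -2.7]
opening: 0.0499
gripper_force: 25.0
```

>>> drive_tool --moves '[40,0,30,0,0,0,0,40,0,33,0,0,0,0,40,0,33,0,0,0,0,40,0,33,0,0,0,0,40,0,30,0,0,0,0,40,0,0,0,0,0,0,40,0,0,0,0,0,0]'

```text
t: 4.75
tool_pos: [0.584, 0.1329, 0.3759]
orientation: [-2.389, -2.039, 0.002]
force: [-0.9, -0.5, -3.1]
opening: 0.0501
gripper_force: 25.0
```

```bash
python3 - <<'E'
from h import *
s,R,g=where()
for n in("scene","side"):
    c=cam(n); W=pts(c); h=cv2.cvtColor(c["color"],cv2.COLOR_RGB2HSV).astype(int)
    m=(h[...,0]>100)&(h[...,0]<125)&(h[...,1]>140)&(h[...,2]>50)&(np.linalg.norm(W-g,axis=-1)<.06)
    q=W[m]; d=(q-RS)*1e3
    print(n,len(q),"out",np.percentile(d@N,[2,50,98]).round(1),"lat",np.percentile(d@Wd,[2,50,98]).round(1),"z",np.percentile(d[:,2],[2,50,98]).round(1))
c=cam("scene")
cv2.imwrite("pics/b.png",cv2.resize(c["color"][110:230,370:500],(650,600),interpolation=2)[...,::-1])
E
```

```text
t 4.75 grasp [0.5837 0.1329 0.2089] yaw x 80.95 tilt [-4.0e-04 -1.7e-03 -1.0e+00] F [-0.92 -0.49 -3.12] M [-0.04  0.09  0.01] open 0.0501
full out 160.8 lat 159.1 up 8.9
spare out 160.8 lat -0.9 up 8.9Traceback (most recent call last):
  File "<stdin>", line 7, in <module>
    return _quantile_unchecked(
        a, q, axis, out, overwrite_input, method, keepdims, weights)
    return _ureduce(a,
                    func=_quantile_ureduce_func,
    ...<5 lines>...
                    overwrite_input=overwrite_input,
                    method=method)
    r = func(a, **kwargs)
    result = _quantile(arr,
                       quantiles=q,
    ...<2 lines>...
                       out=out,
                       weights=wgt)
    slices_having_nans = np.isnan(arr[-1, ...])
                                  ~~~^^^^^^^^^
IndexError: index -1 is out of bounds for axis 0 with size 0
```

```bash
python3 - <<'E'
from h import *
c=cam("scene")
s=cam("side")
cv2.imwrite("pics/b.png",np.hstack([cv2.resize(c["color"][110:230,350:470],(400,400),interpolation=2),cv2.resize(s["color"][60:180,220:340],(400,400),interpolation=2)])[...,::-1])
E
```

```text
(no output)
```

View pics/b.png

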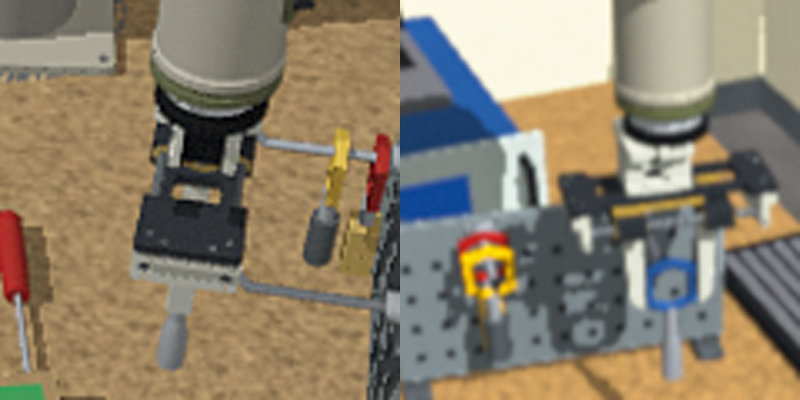

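The blue key hangs upright between the fingers in front of the spare hook (side crop ~670,285). I'm feeding it on.

>>> drive_tool --moves '[40,15,1,-1,0,0,0,40,16,0,0,0,0,0,40,16,0,0,0,0,0,40,16,0,0,0,0,0,40,0,0,0,0,0,0]'

```text
t: 5.4
tool_pos: [0.5945, 0.1981, 0.3776]
orientation: [-2.386, -2.043, -0.001]
force: [-0.1, -0.6, -2.3]
opening: 0.05
gripper_force: 25.0
```

>>> drive_tool --moves '[40,16,0,0,0,0,0,40,16,0,0,0,0,0,40,16,0,0,0,0,0,40,14,0,0,0,0,0,40,0,0,0,0,0,0]'

```text
t: 5.9
tool_pos: [0.6044, 0.2586, 0.3776]
orientation: [-2.387, -2.042, -0.0]
force: [0.1, -0.4, -1.7]
opening: 0.0497
gripper_force: 25.0
```

```bash
python3 -c "
from h import *
where()"
```

```text
t 5.9 grasp [0.6043 0.2587 0.2106] yaw x 81.09 tilt [ 6.e-04 -2.e-04 -1.e+00] F [ 0.13 -0.42 -1.66] M [-0.04  0.09  0.02] open 0.0497
full out 33.3 lat 159.8 up 10.6
spare out 33.3 lat -0.2 up 10.6
```

>>> drive_tool --moves '[40,3,0,0,0,0,0,40,3,0,0,0,0,0,40,2,0,0,0,0,0,40,0,0,0,0,0,0]'

```text
t: 6.3
tool_pos: [0.6057, 0.2642, 0.3778]
orientation: [2.39, 2.039, 0.0]
force: [0.3, 0.5, -2.4]
opening: 0.0497
gripper_force: 25.0
```

>>> drive_tool --moves '[40,1,0,0,0,0,0,40,0,0,0,0,0,0]'

```text
t: 6.5
tool_pos: [0.6058, 0.2652, 0.3778]
orientation: [2.389, 2.04, 0.0]
force: [1.1, 0.3, -2.4]
opening: 0.0499
gripper_force: 25.0
```

>>> drive_tool --moves '[40,0,0,6,0,0,0,40,0,0,6,0,0,0,40,0,0,6,0,0,0,40,0,0,4,0,0,0,40,0,0,0,0,0,0]'

```text
t: 7.0
tool_pos: [0.6056, 0.2653, 0.3545]
orientation: [-2.389, -2.04, 0.002]
force: [-0.1, 0.2, -1.8]
opening: 0.0502
gripper_force: 25.0
```

```bash
python3 -c "
from h import *
where()"
```

```text
t 7.0 grasp [0.6053 0.2652 0.1875] yaw x 80.99 tilt [-8.0e-04 -1.4e-03 -1.0e+00] F [-0.08  0.22 -1.79] M [-0.1   0.08 -0.  ] open 0.0502
full out 26.7 lat 159.8 up -12.5
spare out 26.7 lat -0.3 up -12.5
```

>>> drive_tool --moves '[40,1.5,0,0,0,0,0,40,1.5,0,0,0,0,0,40,0,0,0,0,0,0]'

```text
t: 7.3
tool_pos: [0.6063, 0.2686, 0.3561]
orientation: [2.389, 2.04, 0.001]
force: [0.4, -0.2, -2.3]
opening: 0.0499
gripper_force: 25.0
```

>>> drive_tool --moves '[40,0,0,1.5,0,0,0,40,0,0,0,0,0,0]'

```text
t: 7.5
tool_pos: [0.6062, 0.2683, 0.3541]
orientation: [-2.389, -2.04, 0.0]
force: [-0.3, -0.0, -2.9]
opening: 0.0502
gripper_force: 25.0
```

```bash
python3 -c "
from h import *
where()"
```

```text
t 7.5 grasp [0.6062 0.2683 0.1871] yaw x 80.99 tilt [-1.e-04 -2.e-04 -1.e+00] F [-0.32 -0.02 -2.93] M [-0.09  0.09 -0.08] open 0.0502
full out 23.5 lat 160.2 up -12.9
spare out 23.5 lat 0.1 up -12.9
```

>>> drive_tool --moves '[93,0,0,0,0,0,0,93,0,0,0,0,0,0,93,0,0,0,0,0,0,93,0,0,0,0,0,0,93,0,0,-20,0,0,0,93,0,0,-30,0,0,0,93,0,0,-40,0,0,0,93,0,0,0,0,0,0]'

```text
t: 8.3
tool_pos: [0.6071, 0.2686, 0.4522]
orientation: [2.386, 2.037, 0.016]
force: [-0.5, 0.5, 0.6]
opening: 0.0926
gripper_force: 0.0
```

>>> drive_tool --moves '[93,-10,-40,0,0,0,0,93,-10,-40,0,0,0,0,93,-11,-40,0,0,0,0,93,0,-40,0,0,0,0,93,0,0,0,0,0,0,93,0,0,0,0,0,0]'

```text
t: 8.9
tool_pos: [0.4429, 0.2629, 0.4447]
orientation: [2.388, 2.041, 0.002]
force: [-0.2, 0.1, 0.3]
opening: 0.0928
gripper_force: 0.0
```

```bash
cat > m.py <<'E'
from h import *
def keys(c,cols=("red","yel","blue")):
    W=pts(c); h=cv2.cvtColor(c["color"],cv2.COLOR_RGB2HSV).astype(int); H,Sa,V=h[...,0],h[...,1],h[...,2]
    D=dict(red=((H<6)|(H>174)),yel=(H>20)&(H<32),blue=(H>100)&(H<125))
    for n,r in(("full",RF),("spare",RS)):
        d=(W-r)*1e3; reg=(abs(d@Wd)<45)&(d@N<125)&(d@N>0)&(d[...,2]>-40)&(d[...,2]<25)
        for k in cols:
            q=d[reg&D[k]&(Sa>130)&(V>50)]
            if len(q)>30: print(n,k,len(q),"out",np.percentile(q@N,[2,50,98]).round(1),"lat",np.percentile(q@Wd,[2,50,98]).round(1),"z",np.percentile(q[:,2],[2,98]).round(1))
if __name__=="__main__": where(); keys(cam("wrist"))
E
python3 m.py
```

```text
t 8.9 grasp [0.4431 0.263  0.2777] yaw x 81.05 tilt [ 7.0e-04  1.4e-03 -1.0e+00] F [-0.23  0.12  0.26] M [-0.01  0.03  0.09] open 0.0928
full out 54.2 lat -0.1 up 77.7
spare out 54.2 lat -160.1 up 77.7
full red 1402 out [18.2 22.  27.8] lat [-23.6  -0.   23.7] z [-30.9  12.5]
full yel 1765 out [49.8 53.1 59.3] lat [-23.8  -0.3  23.8] z [-35.   12.2]
spare blue 1824 out [19.3 23.2 28.7] lat [-24.9  -8.4  22.3] z [-35.3  12.8]
```

Blue hangs at 24 mm on the spare hook. Gripping yellow next.

>>> drive_tool --moves '[93,0,0,30,0,0,0,93,0,0,30,0,0,0,93,0,0,31,0,0,0,93,0,0,0,0,0,0,40,0,0,0,0,0,0,40,0,0,0,0,0,0,40,0,0,0,0,0,0,40,0,0,0,0,0,0]'

```text
t: 9.75
tool_pos: [0.4439, 0.263, 0.3548]
orientation: [2.389, 2.04, 0.004]
force: [-0.4, 0.2, 0.1]
opening: 0.0657
gripper_force: 0.0
```

>>> drive_tool --moves '[40,0,0,0,0,0,0,40,0,0,0,0,0,0,40,0,0,0,0,0,0]'

```text
t: 10.05
tool_pos: [0.4434, 0.2629, 0.3537]
orientation: [2.389, 2.04, 0.001]
force: [0.2, 0.9, 2.8]
opening: 0.0498
gripper_force: 25.0
```

```bash
python3 -c "
from h import *
where()"
```

```text
t 10.05 grasp [0.4435 0.2629 0.1867] yaw x 80.99 tilt [ 4.e-04  5.e-04 -1.e+00] F [0.21 0.92 2.84] M [-0.07  0.22 -0.05] open 0.0498
full out 54.2 lat 0.3 up -13.3
spare out 54.2 lat -159.7 up -13.3
```

>>> drive_tool --moves '[40,0,0,-8,0,0,0,40,0,0,-8,0,0,0,40,0,0,-8,0,0,0,40,0,0,0,0,0,0]'

```text
t: 10.45
tool_pos: [0.4438, 0.263, 0.3791]
orientation: [2.389, 2.039, 0.004]
force: [0.3, 0.5, -2.8]
opening: 0.05
gripper_force: 25.0
```

```bash
python3 -c "
from h import *
where()"
```

```text
t 10.45 grasp [0.4442 0.2631 0.2121] yaw x 80.98 tilt [ 0.0015  0.0022 -1.    ] F [ 0.27  0.47 -2.78] M [-0.02  0.09  0.01] open 0.05
full out 53.9 lat 0.9 up 12.1
spare out 53.9 lat -159.1 up 12.1
```

>>> drive_tool --moves '[40,-17,0,0,0,0,0,40,-18,0,0,0,0,0,40,-18,0,-1,0,0,0,40,-18,0,0,0,0,0,40,-18,0,0,0,0,0,40,-18,0,0,0,0,0,40,0,0,0,0,0,0]'

```text
t: 11.15
tool_pos: [0.4261, 0.155, 0.3778]
orientation: [2.391, 2.037, -0.002]
force: [0.1, 0.7, -2.4]
opening: 0.0502
gripper_force: 25.0
```

>>> drive_tool --moves '[40,0,30,0,0,0,0,40,0,33,0,0,0,0,40,0,34,0,0,0,0,40,0,33,0,0,0,0,40,0,30,0,0,0,0,40,0,0,0,0,0,0,40,0,0,0,0,0,0]'

```text
t: 11.85
tool_pos: [0.5848, 0.1318, 0.3772]
orientation: [-2.389, -2.038, 0.003]
force: [0.2, 0.3, -2.2]
opening: 0.0496
gripper_force: 25.0
```

```bash
python3 -c "
from h import *
where()"
```

```text
t 11.85 grasp [0.5844 0.1318 0.2102] yaw x 80.95 tilt [-4.e-04 -2.e-03 -1.e+00] F [ 0.19  0.25 -2.18] M [-0.05  0.11  0.01] open 0.0496
full out 161.8 lat 159.9 up 10.2
spare out 161.8 lat -0.1 up 10.2
```

>>> drive_tool --moves '[40,15,0,0,0,0,0,40,16,0,0,0,0,0,40,17,0,0,0,0,0,40,17,0,0,0,0,0,40,17,0,0,0,0,0,40,15,0,0,0,0,0,40,8,0,0,0,0,0,40,0,0,0,0,0,0]'

```text
t: 12.65
tool_pos: [0.6011, 0.237, 0.378]
orientation: [-2.388, -2.042, 0.0]
force: [-0.2, 0.0, -2.3]
opening: 0.05
gripper_force: 25.0
```

>>> drive_tool --moves '[40,0,0,6,0,0,0,40,0,0,6,0,0,0,40,0,0,6,0,0,0,40,0,0,5,0,0,0,40,0,0,0,0,0,0,40,0,0,0,0,0,0]'

```text
t: 13.25
tool_pos: [0.6011, 0.2355, 0.355]
orientation: [-2.389, -2.039, 0.0]
force: [0.3, -0.0, -1.8]
opening: 0.0497
gripper_force: 25.1
```

```bash
python3 -c "
from h import *
where()"
```

```text
t 13.25 grasp [0.601  0.2355 0.188 ] yaw x 80.97 tilt [-1.e-04 -3.e-04 -1.e+00] F [ 0.34 -0.03 -1.81] M [-0.08  0.12  0.06] open 0.0497
full out 56.8 lat 160.2 up -12.0
spare out 56.8 lat 0.2 up -12.0
```

>>> drive_tool --moves '[40,3,0,0,0,0,0,40,0,0,1,0,0,0,40,0,0,0,0,0,0,93,0,0,0,0,0,0,93,0,0,0,0,0,0,93,0,0,0,0,0,0,93,0,0,0,0,0,0,93,0,0,-20,0,0,0]'

```text
t: 14.05
tool_pos: [0.6007, 0.2384, 0.371]
orientation: [-2.387, -2.038, 0.008]
force: [-0.3, -0.1, -0.1]
opening: 0.0855
gripper_force: 0.0
```

>>> drive_tool --moves '[93,0,0,-30,0,0,0,93,0,0,-40,0,0,0,93,0,-40,0,0,0,0,93,0,-40,0,0,0,0,93,10,-40,0,0,0,0,93,19,-40,0,0,0,0,93,0,0,0,0,0,0,93,0,0,0,0,0,0]'

```text
t: 14.85
tool_pos: [0.4474, 0.2929, 0.4448]
orientation: [2.387, 2.042, 0.002]
force: [0.3, -0.5, 0.1]
opening: 0.0932
gripper_force: 0.0
```

```bash
python3 m.py
```

```text
t 14.85 grasp [0.4476 0.2929 0.2778] yaw x 81.1 tilt [ 5.0e-04  1.1e-03 -1.0e+00] F [ 0.33 -0.5   0.13] M [-0.11  0.12 -0.01] open 0.0932
full out 23.9 lat -0.3 up 77.8
spare out 23.9 lat -160.4 up 77.8
full red 1442 out [18.1 21.3 27.5] lat [-23.9   0.1  23.9] z [-31.5  12.4]
spare yel 2010 out [48.7 51.7 57.9] lat [-24.7  -4.6  23.1] z [-36.1  12.4]
spare blue 1814 out [19.1 22.9 28.6] lat [-24.8  -7.8  22.9] z [-36.   12.8]
```

Both keys hang right back on the spare hook. Now red.

>>> drive_tool --moves '[93,1,0,30,0,0,0,93,0,0,30,0,0,0,93,0,0,31,0,0,0,93,0,0,0,0,0,0,40,0,0,0,0,0,0,40,0,0,0,0,0,0,40,0,0,0,0,0,0,40,0,0,0,0,0,0]' --grip_force 35

```text
t: 15.7
tool_pos: [0.4487, 0.2936, 0.3549]
orientation: [2.389, 2.039, 0.004]
force: [-1.0, 0.5, -0.7]
opening: 0.0654
gripper_force: 0.0
```

>>> drive_tool --moves '[40,0,0,0,0,0,0,40,0,0,0,0,0,0,40,0,0,0,0,0,0]'

```text
t: 16.0
tool_pos: [0.4483, 0.2935, 0.3537]
orientation: [2.389, 2.04, 0.001]
force: [-1.1, 0.1, 4.0]
opening: 0.05
gripper_force: 35.0
```

```bash
python3 -c "
from h import *
where()"
```

```text
t 16.0 grasp [0.4484 0.2936 0.1867] yaw x 80.99 tilt [ 4.e-04  5.e-04 -1.e+00] F [-1.14  0.05  3.95] M [-0.05  0.19 -0.07] open 0.05
full out 23.2 lat 0.3 up -13.3
spare out 23.2 lat -159.7 up -13.3
```

>>> drive_tool --moves '[40,0,0,-8,0,0,0,40,0,0,-8,0,0,0,40,0,0,-8,0,0,0,40,0,0,0,0,0,0]'

```text
t: 16.4
tool_pos: [0.4487, 0.2936, 0.3791]
orientation: [2.389, 2.04, 0.004]
force: [0.6, 0.9, -2.2]
opening: 0.0499
gripper_force: 35.0
```

```bash
python3 -c "
from h import *
where()"
```

```text
t 16.4 grasp [0.449  0.2938 0.2121] yaw x 80.99 tilt [ 0.0016  0.0021 -1.    ] F [ 0.59  0.93 -2.23] M [-0.09  0.07  0.03] open 0.0499
full out 22.8 lat 0.9 up 12.1
spare out 22.9 lat -159.1 up 12.1
```

>>> drive_tool --moves '[40,-17,0,0,0,0,0,40,-18,0,-1,0,0,0,40,-18,0,0,0,0,0,40,-18,0,0,0,0,0,40,-18,0,-1,0,0,0,40,-18,0,0,0,0,0,40,-18,0,0,0,0,0,40,-14,0,0,0,0,0]'

```text
t: 17.2
tool_pos: [0.4262, 0.1552, 0.3792]
orientation: [2.389, 2.04, -0.0]
force: [-0.0, 0.7, -2.9]
opening: 0.0499
gripper_force: 35.0
```

>>> drive_tool --moves '[40,0,0,-30,0,0,0,40,0,0,-32,0,0,0,40,-36,17,0,0,0,0,40,-36,17,0,0,0,0,40,-36,17,0,0,0,0,40,-36,17,0,0,0,0,40,-36,17,0,0,0,0,40,-36,17,0,0,0,0]'

```text
t: 18.0
tool_pos: [0.4935, -0.0749, 0.4413]
orientation: [2.389, 2.04, 0.001]
force: [0.8, 1.0, -2.4]
opening: 0.05
gripper_force: 35.0
```

>>> drive_tool --moves '[40,-36,17,0,0,0,0,40,-36,17,0,0,0,0,40,-36,17,0,0,0,0,40,-36,17,0,0,0,0,40,0,0,0,0,0,0,40,0,0,0,0,0,0]'

```text
t: 18.6
tool_pos: [0.5379, -0.227, 0.4405]
orientation: [-2.39, -2.037, 0.0]
force: [0.5, 0.7, -2.8]
opening: 0.0498
gripper_force: 35.0
```

```bash
python3 - <<'E'
from h import *
where(); c=cam("wrist"); np.savez("w2.npz",**c); save(c,"w2.png")
p=c["R"]@np.array([.545,-.157,.1])+c["t"]; p=c["mtx"]@p; u,v=(p[:2]/p[2]); print(u,v)
s=cam("side"); sc=cam("scene"); np.savez("s2.npz",**s); np.savez("sc2.npz",**sc)
uu,vv=int(u),int(v); y0,x0=max(0,vv-50),max(0,uu-50)
cr=c["color"][y0:y0+100,x0:x0+100]
cv2.imwrite("pics/d.png",np.hstack([cv2.resize(c["color"],(400,400)),cv2.resize(cr,(400,400),interpolation=2)])[...,::-1])
E
```

```text
t 18.6 grasp [ 0.5377 -0.2268  0.2735] yaw x 80.88 tilt [ 8.0e-04 -1.3e-03 -1.0e+00] F [ 0.47  0.74 -2.83] M [0.   0.09 0.01] open 0.0498
full out 523.4 lat 169.7 up 73.5
spare out 523.4 lat 9.7 up 73.5
315.4734977144396 120.33867203517453
```

View pics/d.png

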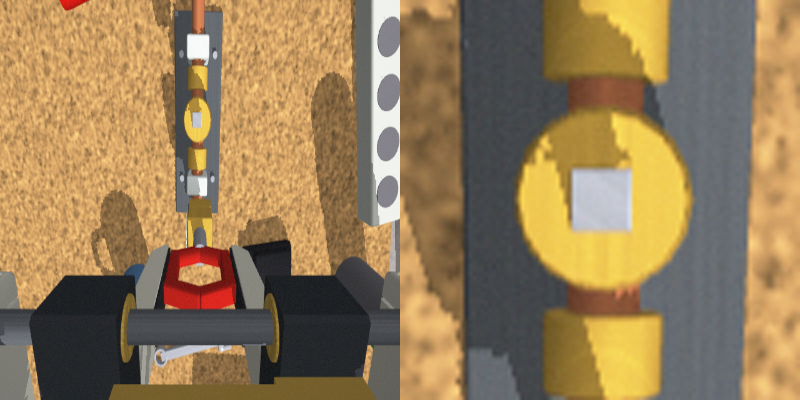

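The crop shows the square nearly aligned with the image axes, at about (315,120) full-frame. I'm measuring its centre and angle.

```bash
python3 - <<'E'
from h import *
c=dict(np.load("w2.npz")); h=cv2.cvtColor(c["color"],cv2.COLOR_RGB2HSV)
m=np.zeros((400,640),np.uint8); m[100:142,295:337]=(h[100:142,295:337,1]<90)&(h[100:142,295:337,2]>140)
n,L,st,ce=cv2.connectedComponentsWithStats(m); i=1+st[1:,4].argmax(); print(st[i],ce[i])
cs,_=cv2.findContours((L==i).astype(np.uint8),cv2.RETR_EXTERNAL,cv2.CHAIN_APPROX_NONE); print(cv2.minAreaRect(cs[0]))
K,R,t=c["mtx"],c["R"],c["t"]; C=-R.T@t
def onz(uv,z):
    r=R.T@np.linalg.solve(K,[uv[0],uv[1],1.]); return C+r*(z-C[2])/r[2]
g=cv2.boxPoints(cv2.minAreaRect(cs[0])); B=np.array([onz(p,.101) for p in g]); print("corners",B.round(4).tolist())
e=np.diff(np.vstack([B,B[:1]]),axis=0); print("edge mm",np.linalg.norm(e,axis=1)*1e3,"ang",np.degrees(np.arctan2(e[:,1],e[:,0]))%90)
# subpixel angle by edge gradient within mask rim
gr=cv2.GaussianBlur(h[...,1].astype(np.float32),(0,0),1); gx=cv2.Sobel(gr,5,1,0);gy=cv2.Sobel(gr,5,0,1)
rim=cv2.dilate((L==i).astype(np.uint8),np.ones((3,3)))>0
a=np.arctan2(gy,gx)[rim]; w=np.hypot(gx,gy)[rim]; print("image grad ang mod 90",np.degrees(np.angle((w**2*np.exp(4j*a)).sum()))/4)
print("centre",onz(ce[i],.101)); print("camera at",C)
# nut: yellow circle at z=.085
W=pts(c); q=W[(W[...,2]>.08)&(W[...,2]<.09)&(np.hypot(W[...,0]-.545,W[...,1]+.157)<.03)]; print("nut",len(q),q.min(0),q.max(0),q.mean(0)); q=W[L==i]; print("sq z",np.nanmedian(q,0))
# red key foot in side/scene
for n in("sc2","s2"):
    k=dict(np.load(n+".npz")); W=pts(k); gsp=np.array([.5378,-.2268,.2735]); d=W-gsp
    mm=(np.hypot(d[...,0],d[...,1])<.03)&(d[...,2]<-.045)&(d[...,2]>-.115); q=d[mm]*1e3
    if len(q):
        for lo in(-110,-95,-80,-65):
            s=q[(q[:,2]>lo)&(q[:,2]<=lo+15)]
            if len(s): print(n,lo,len(s),s.min(0).round(1),s.mean(0).round(1),s.max(0).round(1))
E
```

```text
[308 112  15  16 240] [315.  119.5]
((315.0, 119.5), (15.0, 14.0), 90.0)
corners [[0.5395, -0.1487, 0.101], [0.5521, -0.1507, 0.101], [0.55, -0.1638, 0.101], [0.5373, -0.1617, 0.101]]
edge mm [12.73467107 13.25528987 12.88036543 13.25617318] ang [80.8655791  80.98012486 80.86724241 80.35039064]
image grad ang mod 90 0.1681342
centre [ 0.54470575 -0.15619253  0.101     ]
camera at [ 0.54929686 -0.15478384  0.4207471 ]
nut 1190 [ 0.52465298 -0.17578722  0.08259263] [ 0.56470391 -0.13583069  0.08786955] [ 0.54476589 -0.155532    0.08512245]
sq z [ 0.54469816 -0.15619189  0.10120016]
sc2 -110 33 [ -10.9  -12.9 -106.4] [ 10.9   3.  -99.9] [ 17.2  14.5 -95.1]
sc2 -95 57 [ -8.1 -13.9 -94.6] [  9.6   3.  -87.5] [ 18.8  14.7 -80.7]
sc2 -80 55 [ -4.6 -13.  -79.8] [ 11.7   1.7 -72. ] [ 18.3  13.7 -65. ]
sc2 -65 85 [-11.3 -13.2 -65. ] [  7.2   2.  -56.5] [ 18.3  14.7 -51. ]
s2 -110 36 [ -15.3  -12.3 -107. ] [  -6.    -5.9 -100.4] [  9.7  14.9 -95.5]
s2 -95 59 [-15.6 -12.7 -95. ] [ -6.2  -5.5 -87.7] [  9.2  15.8 -80.4]
s2 -80 54 [-16.5 -13.1 -79.7] [ -5.4  -7.3 -72.3] [  7.7   9.6 -65.1]
s2 -65 83 [-15.2 -13.6 -64.1] [ -4.5  -3.5 -56.7] [ 12.1  15.4 -51.1]
```

>>> drive_tool --moves '[40,25,-2,0,0,0,0,40,25,-2,0,0,0,0,40,20.7,-0.7,0,0,0,0,40,0,0,20,0,0,0,40,0,0,20,0,0,0,40,0,0,14,0,0,0,40,0,0,3,0,0,0,40,0,0,0,0,0,0]'

```text
t: 19.55
tool_pos: [0.5442, -0.1551, 0.384]
orientation: [-2.388, -2.04, 0.001]
force: [0.0, -0.1, -3.0]
opening: 0.0497
gripper_force: 35.0
```

```bash
python3 - <<'E'
from h import *
s,R,g=where(); go([.5443,-.1562,g[2]])
a=[]
for n in("scene","side"):
    c=cam(n); np.savez(n+"3.npz",**c)
    p=c["mtx"]@(c["R"]@np.array([.5445,-.156,.105])+c["t"]); u,v=(p[:2]/p[2]).astype(int); print(n,u,v)
    a.append(cv2.resize(c["color"][v-25:v+25,u-25:u+25],(400,400),interpolation=2))
    W=pts(c); d=(W-np.array([.5445,-.156,0]))*1e3; X=d@Wd; Y=d@(-N); Z=d[...,2]; r=np.hypot(X,Y)<28
    for nm,lo,hi in(("nut side",74,82),("nut top",82.5,88),("barrel",112,150)):
        m=r&(Z>lo)&(Z<hi); print(n,nm,m.sum(),"X",np.percentile(X[m],[1,50,99]).round(1),"Y",np.percentile(Y[m],[1,50,99]).round(1))
cv2.imwrite("pics/e.png",np.hstack(a)[...,::-1])
E
```

```text
t 19.55 grasp [ 0.5441 -0.1551  0.217 ] yaw x 81.01 tilt [ 2.e-04 -8.e-04 -1.e+00] F [ 0.02 -0.08 -3.03] M [-0.03  0.12 -0.04] open 0.0497
full out 451.5 lat 164.8 up 17.0
spare out 451.5 lat 4.8 up 17.0
t 19.55 grasp [ 0.5441 -0.1551  0.217 ] yaw x 81.01 tilt [ 2.e-04 -8.e-04 -1.e+00] F [ 0.02 -0.08 -3.03] M [-0.03  0.12 -0.04] open 0.0497
full out 451.5 lat 164.8 up 17.0
spare out 451.5 lat 4.8 up 17.0
tool shift mm [-1.1  0.4 -0. ]
scene 291 202
scene nut side 29 X [-9.4 18.1 22.2] Y [-17.7   7.8  19.3]
scene nut top 85 X [-13.2   8.9  21.9] Y [-20.5   2.8  18. ]
scene barrel 118 X [-9.9 12.9 16.6] Y [-12.6   3.8  13.2]
side 329 229
side nut side 32 X [-20.6  -7.1  14.3] Y [-19.9 -15.6   3.6]
side nut top 86 X [-20.2  -5.   17.1] Y [-21.   -5.5  17.8]
side barrel 105 X [-14.7  -5.1  10.1] Y [-13.7 -11.2   6.2]
```

View pics/e.png

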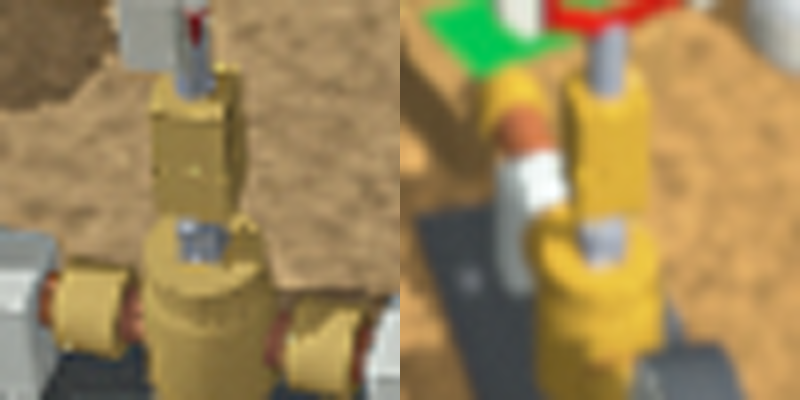

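The barrel hangs upright just above the square in both views. I'm making a small correction, then feeling downward.

>>> drive_tool --moves '[40,-0.8,0.3,3,0,0,0,40,0,0,3,0,0,0,40,0,0,2,0,0,0,40,0,0,1,0,0,0,40,0,0,1,0,0,0,40,0,0,0,0,0,0]'

```text
t: 20.25
tool_pos: [0.5445, -0.1564, 0.3741]
orientation: [-2.389, -2.04, 0.0]
force: [-0.2, -0.2, -1.4]
opening: 0.0496
gripper_force: 35.0
```

>>> drive_tool --moves '[40,0,0,1,0,0,0,40,0,0,0,0,0,0]'

```text
t: 20.45
tool_pos: [0.5445, -0.1563, 0.3731]
orientation: [-2.389, -2.04, 0.0]
force: [-0.0, -0.1, -2.7]
opening: 0.0499
gripper_force: 35.0
```

```bash
python3 -c "
from h import *
where()"
```

```text
t 20.45 grasp [ 0.5445 -0.1563  0.2061] yaw x 80.98 tilt [ 0.e+00 -1.e-04 -1.e+00] F [-0.   -0.07 -2.67] M [-0.07  0.05  0.01] open 0.0499
full out 452.7 lat 165.5 up 6.1
spare out 452.7 lat 5.5 up 6.1
```

No contact yet; going on in 1 mm steps.

>>> drive_tool --moves '[40,0,0,1,0,0,0,40,0,0,0,0,0,0]'

```text
t: 20.65
tool_pos: [0.5445, -0.1563, 0.3721]
orientation: [-2.389, -2.04, 0.0]
force: [0.3, -0.0, -2.2]
opening: 0.0501
gripper_force: 35.0
```

>>> drive_tool --moves '[40,0,0,1,0,0,0,40,0,0,0,0,0,0]'

```text
t: 20.85
tool_pos: [0.5445, -0.1564, 0.3711]
orientation: [-2.389, -2.04, 0.0]
force: [0.7, -0.4, -3.3]
opening: 0.0497
gripper_force: 35.0
```

>>> drive_tool --moves '[40,0,0,1,0,0,0,40,0,0,0,0,0,0]'

```text
t: 21.05
tool_pos: [0.5445, -0.1563, 0.3701]
orientation: [-2.389, -2.04, 0.0]
force: [0.1, -0.1, -2.6]
opening: 0.0501
gripper_force: 35.0
```

>>> drive_tool --moves '[40,0,0,1.5,0,0,0,40,0,0,0,0,0,0]'

```text
t: 21.25
tool_pos: [0.5445, -0.1563, 0.3684]
orientation: [-2.389, -2.04, 0.0]
force: [1.1, 1.6, -3.0]
opening: 0.0497
gripper_force: 35.0
```

>>> drive_tool --moves '[40,0,0,1.5,0,0,0,40,0,0,0,0,0,0]'

```text
t: 21.45
tool_pos: [0.5445, -0.1564, 0.367]
orientation: [-2.389, -2.04, 0.0]
force: [-0.1, -0.8, -2.4]
opening: 0.05
gripper_force: 35.0
```

>>> drive_tool --moves '[40,0,0,1.5,0,0,0,40,0,0,0,0,0,0]'

```text
t: 21.65
tool_pos: [0.5445, -0.1563, 0.3655]
orientation: [-2.389, -2.04, 0.0]
force: [0.2, -0.2, -2.8]
opening: 0.0497
gripper_force: 35.0
```

It's on the square; continuing to the nut.

>>> drive_tool --moves '[40,0,0,1.5,0,0,0,40,0,0,1.5,0,0,0,40,0,0,0,0,0,0]'

```text
t: 21.95
tool_pos: [0.5445, -0.1563, 0.3624]
orientation: [-2.389, -2.04, 0.0]
force: [-0.4, -0.4, -3.6]
opening: 0.0498
gripper_force: 35.0
```

>>> drive_tool --moves '[40,0,0,1.5,0,0,0,40,0,0,1,0,0,0,40,0,0,0,0,0,0]'

```text
t: 22.25
tool_pos: [0.5445, -0.1563, 0.36]
orientation: [-2.389, -2.04, 0.0]
force: [-0.6, 0.4, -1.8]
opening: 0.0503
gripper_force: 35.0
```

>>> drive_tool --moves '[40,0,0,1,0,0,0,40,0,0,0,0,0,0]'

```text
t: 22.45
tool_pos: [0.5445, -0.1563, 0.3591]
orientation: [-2.389, -2.04, 0.0]
force: [-0.0, -0.3, -2.9]
opening: 0.0497
gripper_force: 35.0
```

>>> drive_tool --moves '[40,0,0,0.7,0,0,0,40,0,0,0,0,0,0]'

```text
t: 22.65
tool_pos: [0.5445, -0.1564, 0.3585]
orientation: [-2.389, -2.04, 0.0]
force: [0.6, 0.2, -2.3]
opening: 0.05
gripper_force: 35.0
```

>>> drive_tool --moves '[40,0,0,0.5,0,0,0,40,0,0,0,0,0,0]'

```text
t: 22.85
tool_pos: [0.5445, -0.1563, 0.358]
orientation: [-2.389, -2.04, 0.0]
force: [0.5, -0.2, -2.6]
opening: 0.0501
gripper_force: 35.0
```

>>> drive_tool --moves '[40,0,0,0.4,0,0,0,40,0,0,0,0,0,0]'

```text
t: 23.05
tool_pos: [0.5446, -0.1564, 0.3577]
orientation: [2.389, 2.04, 0.0]
force: [0.7, -0.1, -1.9]
opening: 0.05
gripper_force: 35.0
```

>>> drive_tool --moves '[40,0,0,0.4,0,0,0,40,0,0,0,0,0,0]'

```text
t: 23.25
tool_pos: [0.5446, -0.1564, 0.3577]
orientation: [2.389, 2.04, 0.0]
force: [-1.7, 0.8, 2.0]
opening: 0.0498
gripper_force: 35.0
```

>>> drive_tool --moves '[40,0,0,0.3,0,0,0,40,0,0,0,0,0,0]'

```text
t: 23.45
tool_pos: [0.5446, -0.1564, 0.3577]
orientation: [2.389, 2.04, 0.0]
force: [-3.1, 0.7, 5.9]
opening: 0.05
gripper_force: 35.1
```

>>> drive_tool --moves '[40,0,0,0.3,0,0,0,40,0,0,0,0,0,0]'

```text
t: 23.65
tool_pos: [0.5446, -0.1564, 0.3577]
orientation: [2.389, 2.04, 0.0]
force: [-3.2, 1.7, 7.1]
opening: 0.0498
gripper_force: 35.1
```

Seated on the nut: force is rising and z is right. Releasing and backing off straight up.

>>> drive_tool --moves '[60,0,0,-0.6,0,0,0,60,0,0,0,0,0,0,93,0,0,0,0,0,0,93,0,0,0,0,0,0,93,0,0,0,0,0,0,93,0,0,-15,0,0,0,93,0,0,-30,0,0,0,93,0,0,-40,0,0,0]'

```text
t: 24.45
tool_pos: [0.544, -0.1562, 0.4421]
orientation: [-2.387, -2.038, 0.003]
force: [1.0, -0.8, -0.1]
opening: 0.0928
gripper_force: 0.0
```

>>> drive_tool --moves '[93,0,0,-40,0,0,0,93,-30,0,0,0,0,0,93,-30,0,0,0,0,0,93,0,0,0,0,0,0,93,0,0,0,0,0,0]'

```text
t: 24.95
tool_pos: [0.535, -0.2159, 0.483]
orientation: [2.39, 2.038, 0.001]
force: [0.5, 0.6, 0.6]
opening: 0.0932
gripper_force: 0.0
```

```bash
python3 - <<'E'
from m import *
where(); c=cam("scene"); s=cam("side"); w=cam("wrist"); keys(c)
W=pts(w); h=cv2.cvtColor(w["color"],cv2.COLOR_RGB2HSV).astype(int)
m=((h[...,0]<6)|(h[...,0]>174))&(h[...,1]>130)&(np.hypot(W[...,0]-.5446,W[...,1]+.156)<.04)&(W[...,2]>.1)
q=W[m]; print("red bow top z",np.percentile(q[:,2],98),"mid",(np.percentile(q,1,axis=0)+np.percentile(q,99,axis=0))/2)
cv2.imwrite("pics/f.png",np.hstack([cv2.resize(c["color"][110:260,240:490],(500,300),interpolation=2),cv2.resize(s["color"][180:260,290:370],(300,300),interpolation=2)])[...,::-1])
E
```

```text
t 24.95 grasp [ 0.5351 -0.2159  0.316 ] yaw x 80.91 tilt [ 2.e-04  5.e-04 -1.e+00] F [0.5  0.58 0.58] M [-0.08  0.06  0.02] open 0.0932
full out 513.0 lat 165.4 up 116.0
spare out 513.0 lat 5.4 up 116.0
spare yel 132 out [50.9 56.5 60.3] lat [-19.4  16.4  28.8] z [-36.3  13.7]
spare blue 125 out [22.  27.1 30.5] lat [-20.4  17.3  30.6] z [-35.1  13.5]
red bow top z 0.21649902371580865 mid [ 0.54456036 -0.15637967  0.19237987]
```

View pics/f.png

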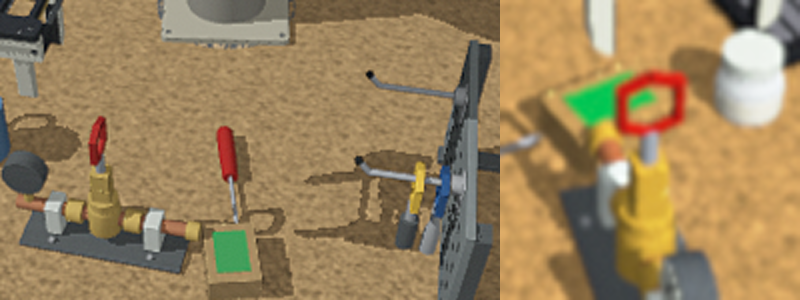

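The red key stands seated and upright on the cock, with its bow top at 0.2165 against an expected 0.217. Yellow and blue hang right back on the spare hook. Handing in.

```bash
python3 -c "
from plant import robot
print(robot.close_job())"
```

```text
the job is handed in; nothing more can be done
None
```

The job is handed in at about 25 s of the 72 s allowed: yellow and blue hang right back on the spare hook, and the red key is fully down and upright on the cock's square; the hand-in call did not report a verdict.

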